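# Slide the spoon bookmark out over the riser's edge

## Robot

A 6-joint arm with a two-finger parallel gripper is mounted at the origin on the work surface. World frame = base frame: x ahead of the robot, y to its left, z up, the work surface at z = 0. Lengths are in mm, angles in rad, forces in N, time in s.
With the tool pointing down it reaches from about 350 to 775 mm from the base axis. Payload 7.3 kg.
Tool frame: the origin (TCP) lies on the front face of the gripper's body, between the roots of the fingers; the fingertips stand 66 mm ahead of it and the grasp point (between the pads) lies 47 mm ahead of it (bot.tcp_to_grasp is the z of the grasp point in the tool frame, in mm); z points along the fingers, y is the direction in which the jaws open and shut (so a half turn about z gives the same grasp; the last joint's range is limited). The gripper opens to 92 mm and grips with 3 to 60 N. Pads are 19 mm wide; open, the fingers measure 130 mm over their backs; the gripper's body (75 mm by 190 mm) begins 47 mm behind the grasp point.
Start: joints at [-1.294, 0.342, 1.524, -0, 1.275, -0.146], TCP at [215.438, -478.775, 292.241] pointing down, gripper open.
Joint ranges: [-2.53, 2.53], [-0.77, 2.02], [0.04, 2.7], [-1, 4.14], [0.28, 2.66], [-3.11, 3.11]. Speed limits (rad/s): [2.57, 2.57, 3.14, 3.14, 3.14, 3.14].

## Interface

Orientations are given as [roll, pitch, yaw] about the fixed x, y, z axes, in that order (R = Rz(yaw) Ry(pitch) Rx(roll)).
In Python, from plant import bot gives the robot as it stands.
- The arm moves only by the tool carry_out, never from a script. Its argument "deltas" is a list that holds one entry, the list of rows, each a list of 4 numbers: the shift along the tool's x, y, z in mm, then the turn about the tool's z in units of 5 degrees (1.0 is 5 degrees). A call has 1 to 20 rows; each row is the pose to reach, as a shift and turn from the pose commanded when the call began, along the tool's axes at that moment; what a row does not reach only later rows make up. A row lasts 1/10 s, in which the tool goes at most 50 mm and 8.59 degrees, less where a joint would pass 70% of its speed; a pose out of reach is approached as far as the arm can. A call with a gripper value outside its range is refused whole. "fingers" is the finger opening in mm, from 0 to 91.8, set as the call begins (left out, the last holds). The fingers move at their own pace and stop on an object; the grip force is fixed at half the most. Time passes only in rows, so rows that repeat a pose let the fingers close. It gives the time, the measured TCP pose, the force and the opening at its end, in the units of the state.
- bot.get_obs(): the state, without advancing time (a new reading comes with each control period).
- bot.capture(name): name is "side" or "top"; returns (picture, depth): 480x640x3 uint8, blue, green, red; 480x640 float32, mm along the optical axis (not along the pixel's ray), 0 where there is no reading.
- bot.camera_model(name): a dict with "K" (3x3 intrinsics, pixels), "distortion" ([k1, k2, p1, p2, k3] as OpenCV has them; the pictures are not rectified), "camera_from_world" (4x4, takes a point from world to camera coordinates). Camera axes: x right, y down, z forward; pixel columns grow to the right and rows downward; lengths in mm; the calibration is good to about 2 mm. A picture is of the moment at which its call begins. camera_model takes no time and is no camera call.
- bot.close_job(): hands the job in, once; it reports no verdict.
The state is a dict: "time": time; "joint_positions": joint angles; "dq": joint speeds; "tau": joint torques, N m; "tool_pos": TCP position; "tcp_rot": TCP orientation; "contact_force": force on the tool from outside, world axes, zero at the start; "moment": the same for the moment, N m; "grip_width": finger opening in mm.
Only numpy, scipy, OpenCV 4.12 (cv2) and the standard library are available. Lean on these libraries where they do the work, as an engineer would, in place of code of your own. Each camera call takes 0.05 s, during which the arm holds its last target. There are 200 camera calls.

## Task

Slide the steel spoon bookmark along the top of the wooden riser, pushing or pressing it with the fingertips and never lifting or tipping it, until its bowl sticks out squarely past the end of the riser where the cup stands and the blue band lies right on that edge, so that someone can pick it up by the bowl. Leave the cup, bento, binder clip and pen bin as they are, and take the hand away at the end.

Things in the scene. Friction and masses are not known exactly. Their poses are not given: they have to be found in the camera images.
- bookmark: Flat steel spoon-shaped bookmark, 3 mm thick, 65 g, loose, flat on the riser, on which it slides easily (friction about 0.25). Origin on its underside at the middle of the blue band (14 mm wide) between bowl and shank. x runs along it to the bowl, z up: the bowl (34 mm wide) reaches 49 mm to +x, the straight 18 mm wide shank 120 mm to -x. Fingertips pressed on the shank drag it along.
- bookmark_bowl (a point): Middle of the bookmark's bowl, on the underside, 27 mm from the middle of the blue band.
- riser: Wooden counter riser, fixed: a flat board 200 mm (its x) by 360 mm (its y), 18 mm thick, on two cross legs, its top 60 mm above the counter and level. Origin at the centre of its underside on the counter, z up. Its +y end, towards the robot's left, is the one by the cup.
- riser_edge (a point): Middle of the upper edge of the riser's end by the cup, 60 mm above the counter. Its axes are the riser's: y points straight out over the edge, x runs along the edge, which reaches 100 mm either way.
- cup: White ceramic cup, loose, on the counter beyond the riser's end; 76 mm across the rim, 85 mm high. Origin at the centre of its underside. To be left alone.
- bento: Clear plastic two-tier bento with its lid on, loose, on the counter behind or to the robot's right of the riser; 114 by 174 mm (its x and y), 104 mm high. Origin at the centre of its underside. To be left alone.
- clip: Green binder clip standing on the riser near its right end, away from the cup; loose, 32 by 16 mm, 37 mm high. Origin at the centre of its underside. To be left alone.
- penbin: Red plastic tilt-out pen bin, housing fixed to the counter, behind or to the robot's right of the riser; 90 by 120 mm (its x and y), 105 mm high. Origin at the centre of its underside. To be left alone.
- penflap_lip (a point): Top middle of the pen bin's tilt-out front, 96 mm above the counter when shut, on the bin's -x side; the front tips out to -x about its lower edge and stays where it is. To be left alone.
There are look-alikes about, which are no part of the job. Of the things that look like the bookmark, the smallest one is meant.

How it is judged (in metres and radians):
At the end, for the whole second after the job is handed in: The bookmark lies flat and still on the riser, the middle of its blue band within 8 mm of the edge by the cup, its length within 0.2 rad (11 degrees) of square to that edge with the bowl outside, and the band within 90 mm of the middle of the edge (y of bookmark in the frame of riser_edge between -0.008 and 0.008 m and x of bookmark in the frame of riser_edge between -0.09 and 0.09 m and z of bookmark in the frame of riser_edge between -0.003 and 0.003 m and angle between the x axis of bookmark and the y axis of riser_edge, either way round below 0.2 rad and y of bookmark_bowl in the frame of riser_edge above 0.015 m and angle between bookmark's own z axis and vertical below 0.05 rad and linear speed of bookmark below 0.01 m/s); the robot touches nothing.
It fails at once if the bookmark is lifted off the riser (z of bookmark in the frame of riser_edge above 0.008 m).
It fails at once if the bookmark is tipped up or falls off the riser (angle between bookmark's own z axis and vertical above 0.12 rad or z of bookmark in the frame of riser_edge below -0.01 m).
It fails at once if the cup or the bento is moved more than 15 mm (distance of any of cup, bento from where it was at the start of the episode above 0.015 m).
It fails at once if the binder clip is moved more than 15 mm (distance of clip from where it was at the start of the episode above 0.015 m).
It fails at once if the pen bin's front is moved more than 15 mm (distance of penflap_lip from where it was at the start of the episode above 0.015 m).
It also fails if it takes over 42 s, if anything falls off the work surface, if the arm or the gripper's body presses on something with over 40 N, if the wrist force passes 120 N, or if a joint passes its speed limit or range.

## Working session

There is one attempt and no reset: what is moved stays moved. The work goes in short steps, Python scripts to look and compute and a tool call to move; the robot and the scene stay as the last step left them, time stands still between calls to the robot, and variables do not carry over. Pictures are saved under pics/ and viewed, about 8 in all and at most 12, crops included, and the job is handed in when it is done.

Besides the shell and the picture viewer there is one more tool, called after ">>>" as name(argument=value, ...), one argument or row to a line, values as JSON. carry_out: Moves the arm, as the interface text tells. Its arguments: {"type":"object","properties":{"deltas":{"type":"array","items":{"type":"array","items":{"type":"array","items":{"type":"number"}}}},"fingers":{"type":"number"}},"required":["deltas"]}

```bash
mkdir -p pics; cat > h.py <<'E'
import numpy as np, cv2
from plant import bot
def cam(n):
    m=bot.camera_model(n); return np.array(m["K"],float),np.array(m["distortion"],float),np.array(m["camera_from_world"],float)
def ray(n,uv,z):
    K,d,T=cam(n); p=cv2.undistortPoints(np.array(uv,float).reshape(-1,1,2),K,d).reshape(-1,2)
    R,t=T[:3,:3],T[:3,3]; c=-R.T@t
    D=np.c_[p,np.ones(len(p))]@R
    return c+D*((z-c[2])/D[:,2])[:,None]
def proj(n,P):
    K,d,T=cam(n); return cv2.projectPoints(np.array(P,float).reshape(-1,1,3),cv2.Rodrigues(T[:3,:3])[0],T[:3,3],K,d)[0].reshape(-1,2)
def shot(n,tag):
    i,dp=bot.capture(n); cv2.imwrite(f"pics/{tag}.png",i); np.save(f"pics/{tag}.npy",dp); return i,dp
E
python3 - <<'E'
from h import *
for n in("top","side"):
    shot(n,n+"0"); K,d,T=cam(n); print(n,-T[:3,:3].T@T[:3,3],T[:3,:3].round(2).tolist())
print(bot.get_obs())
E
```

```text
top [ 409.22556017   18.44433762 1308.76252605] [[0.0, -1.0, -0.02], [-0.99, 0.0, -0.13], [0.13, 0.02, -0.99]]
side [ 196.74978746  828.25041723 1092.143846  ] [[-0.91, -0.4, -0.01], [-0.3, 0.7, -0.65], [0.27, -0.59, -0.76]]
{'time': 0.1, 'joint_positions': array([-1.29398650e+00,  3.42641655e-01,  1.52489467e+00, -6.74309311e-06,
        1.27538868e+00, -1.45988709e-01]), 'dq': array([ 5.40643649e-04,  1.82703330e-05, -4.96362804e-03,  1.67303280e-04,
       -5.43554570e-04,  2.48913246e-04]), 'tau': array([ 1.65676120e-03, -4.32006490e+01, -2.44692779e+01,  7.19185523e-02,
        5.25902468e-02, -6.14501892e-05]), 'tool_pos': array([ 215.36697428, -478.50581986,  291.62967228]), 'tcp_rot': array([-3.14027354e+00, -1.87437878e-04,  4.22800382e-01]), 'contact_force': array([-0.36259327, -0.30770094, -0.07269853]), 'moment': array([-0.00125489, -0.01638248, -0.02147061]), 'grip_width': 91.73103793158954}
```

View pics/top0.png

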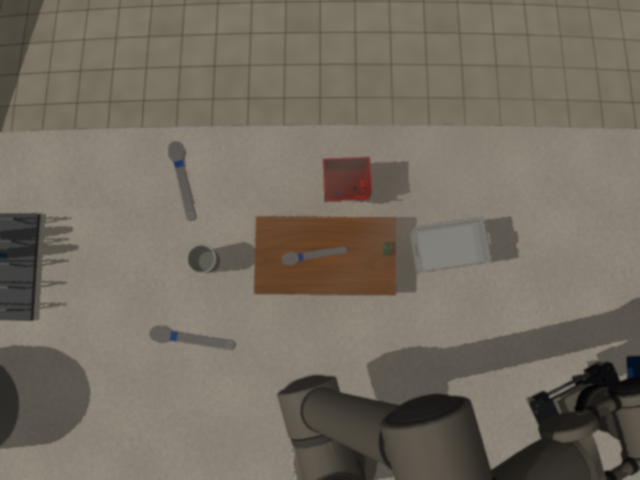

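View pics/side0.png

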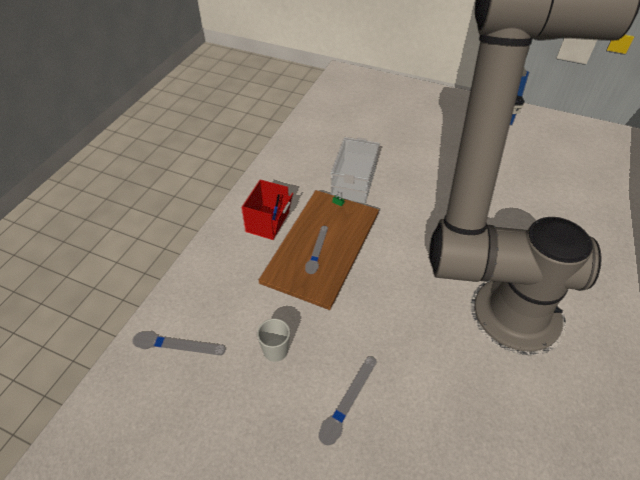

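The top view shows three spoons, with their bands at about (179,163), (172,337) and (300,257). The last is the smallest and lies on the riser, so it is the one meant. The cup is at (203,259), the clip at (389,248), the bento at (452,246) and the bin at (347,179). Next I measure and check one crop.

```bash
cat > meas.py <<'E'
from h import *
def big(m): 
    n,l,s,c=cv2.connectedComponentsWithStats(m.astype(np.uint8)); 
    return l==1+np.argmax(s[1:,4]) if n>1 else m
def measure(n,i,verbose=True):
    hsv=cv2.cvtColor(i,cv2.COLOR_BGR2HSV); h,s,v=[hsv[...,k].astype(int) for k in range(3)]
    wood=(h<20)&(s>90)&(v>50)
    if n=="side": wood&=(h>5)
    wood=big(wood)
    out={}
    hull=cv2.convexHull(np.argwhere(wood)[:,::-1].astype(np.int32))
    q=cv2.approxPolyN(hull,4,ensure_convex=True).reshape(-1,2)
    out['quad']=ray(n,q,60)
    ins=np.zeros(v.shape,np.uint8); cv2.fillConvexPoly(ins,hull,1); ins=cv2.dilate(ins,np.ones((41,41)))>0
    blue=big(ins&(h>105)&(h<130)&(s>110)&((cv2.dilate(wood.astype(np.uint8),np.ones((9,9))))>0))
    ys,xs=np.nonzero(blue); out['band']=ray(n,[[xs.mean(),ys.mean()]],63)[0]; out['bpx']=(xs.mean(),ys.mean(),len(xs))
    return out,wood,blue
E
python3 - <<'E'
from meas import *
np.set_printoptions(precision=1,suppress=True)
for n in("top","side"):
    i=cv2.imread(f"pics/{n}0.png"); o,w,b=measure(n,i); print(n,o)
    # spoon mask: non-wood enclosed around band
    hsv=cv2.cvtColor(i,cv2.COLOR_BGR2HSV)
    bx,by,_=o['bpx']; z=np.zeros(w.shape,np.uint8); cv2.circle(z,(int(bx),int(by)),60,1,-1)
    hull=cv2.convexHull(np.argwhere(w)[:,::-1].astype(np.int32)); hm=np.zeros(w.shape,np.uint8); cv2.fillConvexPoly(hm,hull,1); hm=cv2.erode(hm,np.ones((7,7)))
    m=(z>0)&(hm>0)&((hsv[...,1]<90)|b); N,l,s,c=cv2.connectedComponentsWithStats(m.astype(np.uint8)); m=l==l[int(by),int(bx)]
    P=ray(n,np.argwhere(m)[:,::-1],63); c,e=P[:,:2].mean(0),np.linalg.svd(P[:,:2]-P[:,:2].mean(0),full_matrices=False)[2]
    t=(P[:,:2]-o['band'][:2])@e[0]; print('spoon',c,e[0],np.degrees(np.arctan2(e[0][1],e[0][0])),t.min(),t.max(),((P[:,:2]-o['band'][:2])@e[1]).min(),((P[:,:2]-o['band'][:2])@e[1]).max())
print('cup top',ray('top',[[203,259]],85),'bin',ray('top',[[323,157],[370,157],[370,200],[324,201]],105),'clip',ray('top',[[389,248]],90),'bento',ray('top',[[414,222],[487,220],[491,263],[418,271]],104))
d=np.load("pics/top0.npy")
print(d[257,300],d[235,300])
i=cv2.imread("pics/top0.png")[195:305,170:410]; cv2.imwrite("pics/crop0.png",cv2.resize(i,None,fx=3.3,fy=3.3,interpolation=cv2.INTER_CUBIC))
E
```

```text
top {'quad': array([[ 428.1, -149.6,   60. ],
       [ 432.9,  211.9,   60. ],
       [ 628.3,  205. ,   60. ],
       [ 627.5, -153.2,   60. ]]), 'band': array([525.9,  90. ,  63. ]), 'bpx': (np.float64(300.14285714285717), np.float64(256.35714285714283), 14)}
spoon [530.2  62.9] [-0.2  1. ] 99.11698618899065 -118.45711442022285 48.77575488398695 -16.361465606668407 15.91935963479271
side {'quad': array([[ 427.9,  219.1,   60. ],
       [ 629.6,  216.5,   60. ],
       [ 627.7, -153.6,   60. ],
       [ 426.4, -151. ,   60. ]]), 'band': array([524.2,  89.5,  63. ]), 'bpx': (np.float64(314.0769230769231), np.float64(258.1923076923077), 26)}
spoon [528.1  67.5] [-0.2  1. ] 99.12502258190543 -118.13586246501065 49.95074323240966 -17.11214699572433 17.218515593600454
cup top [[517.1 333.9  85. ]] bin [[773.8  31.5 105. ]
 [773.5 -87.2 105. ]
 [662.6 -85.6 105. ]
 [660.3  29.  105. ]] clip [[ 544.  -132.6   90. ]] bento [[ 607.2 -194.1  104. ]
 [ 612.2 -377.7  104. ]
 [ 504.7 -383.1  104. ]
 [ 485.7 -201.1  104. ]]
1253.065 1263.8373
```

View pics/crop0.png

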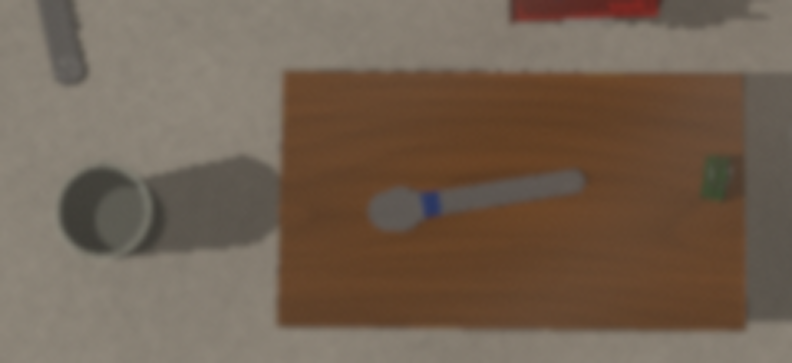

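The crop confirms it: the measured spoon is 118 + 49 mm long with a 33 mm wide bowl, at 99° and with its band at about (525, 90). I'll hover over the shank with the jaws along it and open 24 mm.

>>> carry_out(
  deltas=[
    [[15,-10,5,0.2],[50,-33,20,0.6],[85,-57,40,1.0],[120,-80,60,1.5],[155,-104,80,2.0],[190,-127,100,2.5],[225,-150,112,3.0],[260,-174,112,3.0],[295,-197,112,3.0],[330,-220,112,3.0],[365,-243,112,3.0],[400,-267,112,3.0],[435,-290,112,3.0],[465,-310,112,3.0],[485,-323,112,3.0],[496,-330,112,3.0],[500,-333,112,3.0],[500,-333,112,3.0],[500,-333,112,3.0],[500,-333,112,3.0]],
  ],
  fingers=24,
)

```text
time: 2.1
tool_pos: [534.4, 29.1, 180.2]
tcp_rot: [3.141, 0.0, 0.16]
contact_force: [0.2, -0.2, -1.0]
grip_width: 24.2
```

```bash
python3 - <<'E'
from meas import *
np.set_printoptions(precision=4,suppress=True)
# riser end edge: line fits on top0 & side0 with wood boundary, per-row subpixel
for n in("top","side"):
    i=cv2.imread(f"pics/{n}0.png"); o,w,b=measure(n,i)
    g=cv2.GaussianBlur(i,(3,3),0).astype(float)
    for y in (207,):
        for name,y0 in(("left",208.),("right",-151.5)):
            pts=[]
            for x in np.linspace(450,610,33):
                ys=np.arange(y0-25,y0+25,1.); px=proj(n,np.c_[np.full(50,x),ys,np.full(50,60.)]).astype(np.float32)
                val=cv2.remap(g.astype(np.float32),px[None,:,0],px[None,:,1],cv2.INTER_LINEAR)[0]
                r=val[:,2]-val[:,0]; hi=r[:8].mean() if name=="left" else r[-8:].mean(); lo=r[-8:].mean() if name=="left" else r[:8].mean()
                m=(hi+lo)/2; k=np.nonzero((r[:-1]-m)*(r[1:]-m)<=0)[0]
                if len(k): pts.append((x,ys[k[0]]))
            pts=np.array(pts); f=np.polyfit(pts[:,0],pts[:,1],1); print(n,name,'y at x=520',np.polyval(f,520),'slope',f[0],'resid',np.std(pts[:,1]-np.polyval(f,pts[:,0])))
s=bot.get_obs(); print(s['tool_pos'],s['tcp_rot'],s['contact_force'],s['grip_width'],s['time'])
shot("side","side1")
cv2.imwrite("pics/c1.png",cv2.resize(cv2.imread("pics/side1.png")[120:340,220:460],None,fx=2.5,fy=2.5))
E
```

```text
top left y at x=520 206.6755793226382 slope -0.006951871657754141 resid 0.6574471891858362
top right y at x=520 -150.12566844919783 slope 0.008021390374331479 resid 6.088660558172298
side left y at x=520 216.6829322638146 slope -0.007687165775401002 resid 0.32374080344641293
side right y at x=520 -150.8086007130125 slope -0.002473262032085527 resid 2.2888119179344355
[534.3829  29.0513 180.2474] [3.1414 0.0003 0.1596] [ 0.1632 -0.2472 -1.0374] 24.184280940993652 2.1
```

View pics/c1.png

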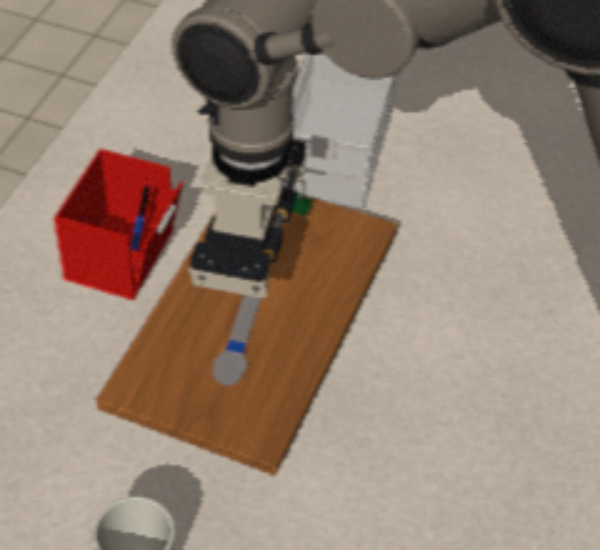

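The fingers hover over the shank (crop ~ (245,300)) with the band at (236,346) and the riser corners at (97,405) and (275,470). From the fits, the edge is at y ≈ 207.5. Now descend gently.

>>> carry_out(
  deltas=[
    [[0,0,12,0],[0,0,28,0],[0,0,40,0],[0,0,46,0],[0,0,49,0],[0,0,49.5,0],[0,0,50,0],[0,0,50.5,0],[0,0,51,0],[0,0,51,0],[0,0,51,0]],
  ],
)

```text
time: 3.25
tool_pos: [534.8, 30.0, 129.4]
tcp_rot: [3.141, -0.0, 0.161]
contact_force: [-0.4, -0.0, -0.1]
grip_width: 23.8
```

>>> carry_out(
  deltas=[
    [[0,0,0.3,0],[0,0,0.6,0],[0,0,0.6,0],[0,0,0.6,0]],
  ],
)

```text
time: 3.65
tool_pos: [534.8, 30.0, 128.8]
tcp_rot: [3.141, -0.0, 0.161]
contact_force: [-0.1, 0.2, 2.7]
grip_width: 23.8
```

>>> carry_out(
  deltas=[
    [[0,0,0.3,0],[0,0,0.6,0],[0,0,0.6,0],[0,0,0.6,0]],
  ],
)

```text
time: 4.05
tool_pos: [535.1, 30.0, 128.8]
tcp_rot: [3.141, -0.001, 0.161]
contact_force: [-2.4, 0.4, 7.7]
grip_width: 24.4
```

About 8 N of press. I'll drag a first 40 mm with part of the turn, then check.

>>> carry_out(
  deltas=[
    [[0.3,-2,0,0.05],[1.0,-6,0,0.15],[1.8,-11,0,0.25],[2.6,-16,0,0.4],[3.4,-21,0,0.5],[4.2,-26,0,0.6],[5.0,-31,0,0.7],[5.7,-35,0,0.8],[6.2,-38,0,0.9],[6.4,-39.5,0,0.9],[6.4,-39.5,0,0.9]],
  ],
)

```text
time: 5.15
tool_pos: [535.5, 70.2, 128.8]
tcp_rot: [3.141, -0.002, 0.083]
contact_force: [-0.1, 0.7, 5.1]
grip_width: 24.4
```

```bash
cat > chk.py <<'E'
from meas import *; import sys
np.set_printoptions(precision=2,suppress=True)
tag=sys.argv[1]
for n in("top","side"):
    i,_=shot(n,n+tag); hsv=cv2.cvtColor(i,cv2.COLOR_BGR2HSV).astype(int); h,s,v=hsv[...,0],hsv[...,1],hsv[...,2]
    yy,xx=np.mgrid[:480,:640]; P=ray(n,np.c_[xx.ravel(),yy.ravel()],63).reshape(480,640,3)
    roi=(P[...,0]>440)&(P[...,0]<615)&(P[...,1]>50)&(P[...,1]<270)
    b=roi&(h>105)&(h<130)&(s>110); N,l,st,c=cv2.connectedComponentsWithStats(b.astype(np.uint8))
    for k in range(1,N):
        if st[k,4]>5: 
            wt=(s*(l==k)).astype(float); B=np.array([(P[...,0]*wt).sum(),(P[...,1]*wt).sum()])/wt.sum(); print(n,'band',B,'px',c[k],st[k,4])
            # bowl: grey pixels within ahead of band
            # bowl looks grey; wood is saturated
            d=P[...,:2]-B; r=np.hypot(d[...,0],d[...,1]); g=(r<60)&(d[...,1]>8)&(abs(d[...,0])<25)&(s<75)
            if g.sum(): print('   grey ahead mean',P[g][:,:2].mean(0),'maxy-B',d[g][:,1].max(),g.sum())
s=bot.get_obs(); print(s['tool_pos'],s['tcp_rot'],s['contact_force'],s['time'])
E
python3 chk.py 2
```

```text
side band [529.79 130.5 ] px [305.74 269.  ] 27
   grey ahead mean [527.36 158.84] maxy-B 49.84214663698299 150
[535.47  70.16 128.75] [ 3.14 -0.    0.08] [0.37 0.38 5.95] 5.25
```

No slip: the spoon moved 41 mm with the tool and turned with it. Next, 68 mm more and the rest of the turn.

>>> carry_out(
  deltas=[
    [[0.2,-2,0,0.05],[0.5,-6,0,0.1],[0.9,-11,0,0.2],[1.3,-16,0,0.3],[1.8,-22,0,0.4],[2.3,-28,0,0.5],[2.8,-34,0,0.6],[3.3,-40,0,0.7],[3.8,-46,0,0.8],[4.3,-52,0,0.9],[4.8,-58,0,1.0],[5.2,-63,0,1.0],[5.5,-66.5,0,1.0],[5.6,-67.8,0,1.0],[5.6,-67.8,0,1.0]],
  ],
)

```text
time: 6.75
tool_pos: [535.5, 138.3, 128.8]
tcp_rot: [-3.141, -0.002, -0.005]
contact_force: [1.0, 0.4, 5.8]
grip_width: 23.8
```

```bash
python3 chk.py 3; python3 - <<'E'
import cv2
i=cv2.imread("pics/side3.png")[220:330,240:360]; cv2.imwrite("pics/c3.png",cv2.resize(i,None,fx=5,fy=5,interpolation=cv2.INTER_CUBIC))
E
```

```text
side band [534.59 198.91] px [292.77 288.47] 30
   grey ahead mean [534.54 234.72] maxy-B 59.8369250848458 309
[535.47 138.29 128.77] [-3.14 -0.   -0.  ] [0.13 0.88 4.79] 6.85
```

View pics/c3.png

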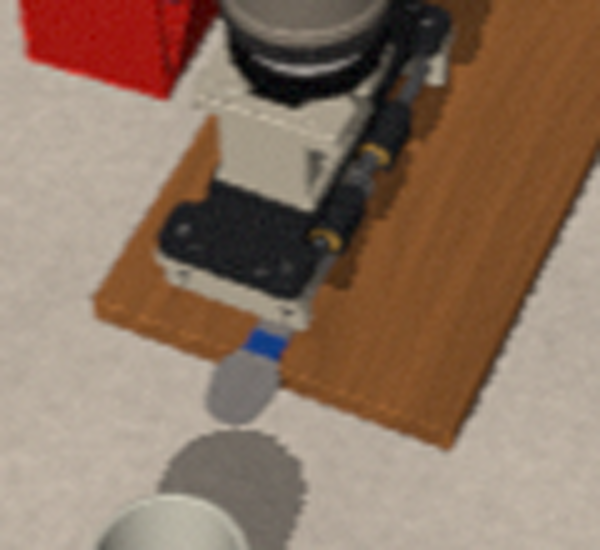

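The spoon is square to the edge: the bowl is out past it at crop (240,385), and the band at (266,344) is still about 8 mm inside. I'll move it another 8 mm, then lift clear and back off to check from above.

>>> carry_out(
  deltas=[
    [[0,-1,0,0],[0,-3,0,0],[0,-5,0,0],[0,-7,0,0],[0,-8,0,0],[0,-8,0,0],[0,-8,0,0],[0,-8,-0.5,0],[0,-8,-1,0],[0,-8,-2,0],[0,-8,-5,0],[0,-8,-12,0],[0,-8,-25,0],[0,-8,-45,0],[0,20,-60,0],[0,60,-60,0],[0,100,-60,0],[0,140,-60,0],[0,160,-60,0],[0,160,-60,0]],
  ],
)

```text
time: 8.85
tool_pos: [534.3, -24.5, 189.2]
tcp_rot: [3.141, -0.002, -0.008]
contact_force: [0.4, -0.3, -0.3]
grip_width: 24.1
```

```bash
python3 chk.py 4; python3 - <<'E'
import cv2,numpy as np
a=cv2.resize(cv2.imread("pics/top4.png")[205:305,180:300],None,fx=5,fy=5,interpolation=cv2.INTER_CUBIC)
cv2.imwrite("pics/c4.png",a)
E
```

```text
top band [536.39 207.54] px [254.18 252.27] 11
   grey ahead mean [536.02 240.4 ] maxy-B 59.88623111360866 392
side band [534.15 206.53] px [291.61 290.81] 31
   grey ahead mean [533.99 241.17] maxy-B 59.894762443999895 337
[534.15 -21.98 188.83] [-3.14 -0.   -0.01] [ 0.6  -0.03 -0.29] 8.95
```

View pics/c4.png

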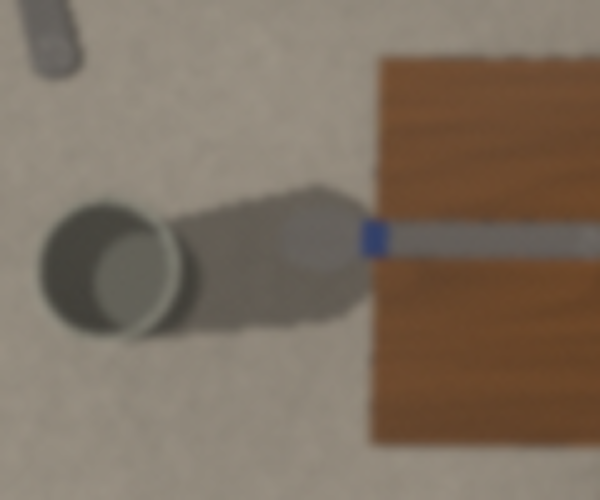

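The band (crop x 362–388) straddles the edge at x ≈ 375, the shank is square to it, the cup hasn't moved and the hand is clear. Handing in.

```bash
python3 -c "
from plant import bot; print(bot.close_job())"
```

```text
the job is handed in; nothing more can be done
None
```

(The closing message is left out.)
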